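# Put the drill battery on charge

### The job

Put the drill's battery pack on charge: slide it into the charger's rails from their open end until it is fully home against the contact block, and let go of it. Then set and start the charger by pressing its keys fully down, one at a time, letting each spring back up before the next: first the long mode key, then the plus key, then the large start key. Do not press the minus key, and leave everything else on the counter where it is.

Things in the scene. Friction and masses are not known exactly. Their poses are not given: they have to be found in the camera images.
- pack_center (a point): The drill's slide-on battery pack, mid-grey, loose, 0.3-0.55 kg, standing on its rail tower. Point: centre of its grey case, 98 mm long (x, towards the leading end), 60 wide (y), 36 high. Gripped across the 60 mm, away from the tower below. Case top 18 mm above this point, case underside 18 mm below, foot underside 33 mm below (33 mm above the counter at the start). Latch on the trailing end.
- pack_nose (a point): On the pack: middle of the leading end of its foot, at the underside. Black rail tower under the case, along its middle: foot 44 mm wide, 7 thick, 78 long, flush with the case's leading end (first 8 mm only 38 wide), below a neck 30 wide and 8 high. 49 mm ahead (x) of pack_center, 33 mm lower. Axes as pack_center.
- charger: Battery charger, a fixed grey box 170 mm deep (x), 172 wide (y), flat deck 45 mm above the counter. Origin: centre of its underside; x to its closed back, y to its left. Left half: rail bay, centre line y = +45 mm, along x. Right half: key pad with four keys. A contact block 42 mm high above the deck (x 55 to 85, y 4 to 84 mm) closes the bay's back and stops the pack.
- dock_home (a point): Fixed on the charger: where pack_center lies, with the same axes, when the pack is fully home: leading end against the contact block, foot on the deck under the rail lips. 78 mm above the counter, 33 mm above the deck. At home the case's side is 40 mm from the centre of the nearest key, and its top 51 mm above the deck.
- rail_mouth (a point): Fixed on the charger: middle of the rails' open end, on the deck. Two black rails run 80 mm from here in +x to the contact block: slot 48 mm wide (2 mm play each side of the foot), lips 8.5 to 12.5 mm above the deck over the foot, 34 mm apart, so the pack enters only here. Flared over 15 mm ahead of the mouth. Rails 58 mm over all, narrower than the case. 60 mm of free deck before them.
- mode_key_top (a point): Centre of the top of the mode key: the one long key, 46 x 16 mm, long side across the charger (y), three raised dots; rearmost, next to the dark display. Key tops are 8 mm above the deck, 53 mm above the counter.
- mode_key (a joint): The mode key. Joint value in m: 0 = up, 0.005 = pressed fully down. A spring returns it: it gives from 1.5 N and is fully down at 4 N; under it the deck is rigid.
- plus_key_top (a point): Centre of the top of the plus key: small round key, 20 mm across, with a raised cross; the right-hand one (-y of the charger) of the pair in the middle row. 53 mm above the counter.
- plus_key (a joint): The plus key. Joint value in m: 0 = up, 0.005 = pressed fully down. A spring returns it: it gives from 1.5 N and is fully down at 4 N; under it the deck is rigid.
- start_key_top (a point): Centre of the top of the start key: the large round key, 27 mm across, with a raised triangle; the frontmost key. 53 mm above the counter.
- start_key (a joint): The start key. Joint value in m: 0 = up, 0.005 = pressed fully down. A spring returns it: it gives from 1.5 N and is fully down at 4 N; under it the deck is rigid.
- minus_key_top (a point): Centre of the top of the minus key, not to be pressed: small round key, 20 mm across, with a raised bar; the left-hand one (+y of the charger) of the pair in the middle row.
- minus_key (a joint): The minus key. Joint value in m: 0 = up, 0.005 = pressed fully down. A spring returns it: it gives from 1.5 N and is fully down at 4 N; under it the deck is rigid.
- jar: Lidded glass jar, 80 mm across, 100 mm high, loose; bystander. Origin at the underside.
- katori: Small steel bowl, 90 mm across, 35 mm high, loose; bystander behind the pack. Origin at the underside.
- bit_case: Flat aluminium drill-bit case, 50 x 100 x 24 mm, loose; bystander behind the charger. Origin at the underside.
- spanner: Steel spanner 160 mm long, lying; bystander to the left of the charger. Origin at the underside, axis x along the tool.
- screwdriver: Screwdriver 170 mm long, lying across in front of the pack; bystander. Origin at the underside, axis x along the tool.
Things that resemble listed ones, but are neither listed nor needed, are in the scene too. Leave any orange look-alike of the part that bears pack_center alone. Leave any purple look-alike of the charger alone.

How it is judged:
On the way, in this order (a step that is already met when the one before it is completed fails the run):
1. the pack is fully home in the charger's rails (x of pack_center in the frame of dock_home between -0.003 and 0.003 m and y of pack_center in the frame of dock_home between -0.004 and 0.004 m and z of pack_center in the frame of dock_home between -0.003 and 0.003 m and angle between the x axis of pack_center and the x axis of dock_home, either way round below 0.08 rad and angle between pack_center's own z axis and vertical below 0.05 rad), for 0.2 s.
2. the mode key is pressed, alone (value of joint mode_key above 0.003 m and value of joint each of plus_key, start_key, minus_key below 0.0015 m), for 0.05 s.
3. then the plus key is pressed, alone (value of joint plus_key above 0.003 m and value of joint each of mode_key, start_key, minus_key below 0.0015 m), for 0.05 s.
4. then the start key is pressed, alone (value of joint start_key above 0.003 m and value of joint each of mode_key, plus_key, minus_key below 0.0015 m), for 0.05 s.
At the end, for the whole second after the job is handed in: The pack is at rest fully home in the rails: within 3 mm of the contact block and of the deck, 4 mm of the centre line, in line with the rails within 0.08 rad; all four keys are back up (less than 1 mm down) (all of step 1 and value of joint each of mode_key, plus_key, start_key, minus_key below 0.001 m and linear speed of pack below 0.01 m/s); the robot touches nothing.
It fails at once if the minus key is pressed (2.5 mm or more) (value of joint minus_key above 0.0025 m).
It fails at once if a key is pressed while the pack is not home in the rails (value of joint any of mode_key, plus_key, start_key, minus_key above 0.0025 m and not (x of pack_center in the frame of dock_home above -0.006 m and y of pack_center in the frame of dock_home between -0.006 and 0.006 m and z of pack_center in the frame of dock_home between -0.006 and 0.006 m)).
It fails at once if two keys are down at once (value of joint each of mode_key, plus_key above 0.002 m or value of joint each of mode_key, start_key above 0.002 m or value of joint each of mode_key, minus_key above 0.002 m or value of joint each of plus_key, start_key above 0.002 m or value of joint each of plus_key, minus_key above 0.002 m or value of joint each of start_key, minus_key above 0.002 m).
It fails at once if a bystander is knocked more than 30 mm from its place (distance of any of jar, katori, bit_case, spanner, screwdriver from where it was at the start of the episode above 0.03 m).
It fails at once if a standing bystander (jar, bowl, bit case) is tipped over (angle between any of jar, katori, bit_case's own z axis and vertical above 0.5 rad).
It also fails if it takes over 61 s, if anything falls off the work surface, if the arm or the gripper's body presses on something with over 40 N, if the wrist force passes 120 N, or if a joint passes its speed limit or range.

### The arm

A 6-joint arm with a two-finger parallel gripper is mounted at the origin on the work surface. World frame = base frame: x ahead of the robot, y to its left, z up, the work surface at z = 0. Lengths are in m, angles in rad, forces in N, time in s.
With the tool pointing down it reaches from about 0.3 to 0.85 m from the base axis. Payload 4.2 kg.
Tool frame: the origin (TCP) lies between the finger pads; the fingertips stand 11 mm ahead of it and the grasp point (between the pads) lies 8 mm behind it; z points along the fingers, y is the direction in which the jaws open and shut (so a half turn about z gives the same grasp; the last joint's range is limited). The gripper opens to 91 mm and grips with 3 to 60 N. Pads are 32 mm wide; open, the fingers measure 118 mm over their backs; the gripper's body (76 mm by 178 mm) begins 60 mm behind the grasp point.
Start: joints at [1.115, 0.32, 1.565, -0, 1.257, -0.02], TCP at [0.243, 0.521, 0.225] pointing down, gripper open.
Joint ranges: [-3.11, 3.11], [-0.84, 2.01], [0.21, 2.61], [-1.34, 4.49], [0.05, 2.63], [-2.56, 2.56]. Speed limits (rad/s): [2.57, 2.57, 3.14, 3.14, 3.14, 3.14].

### API

Orientations are given as a rotation vector (axis times angle).
In Python, from cell import status, viewer, robot gives the robot as it stands. The module is installed in compiled form; this text tells all that it offers.
- The arm moves only by the tool apply_moves, never from a script. Its arguments are lists of equal length, an entry for each row: "jaw": the finger opening in mm, from 0 to 91.2; "linear": the shift along the tool's x, y, z in mm, a list of three; "rotation": the turn, a rotation vector about the tool's x, y, z in degrees, a list of three. A call has 1 to 8 rows; each row shifts and turns the commanded pose from where the row before left it, along the tool's axes as they then stand; what a row does not reach is not made up. A row lasts 1/8 s, in which the tool goes at most 62.5 mm and 10.7 degrees, less where a joint would pass 70% of its speed; a pose out of reach is approached as far as the arm can. A call with a gripper value outside its range is refused whole. The fingers move at their own pace and stop on an object; "squeeze" is the grip in N (left out, the last holds). Time passes only in rows, so rows that do not move let the fingers close. It gives the time, the measured TCP pose, the force and the opening at its end, in the units of the state.
- status.get_obs(): the state, without advancing time (a new reading comes with each control period).
- viewer.snapshot(name): name is "scene" or "side" or "wrist"; returns a dict with "image" (480x640x3 uint8, red, green, blue), "depth" (480x640 float32, m along the optical axis (not along the pixel's ray), 0 where there is no reading), "vertical_fov" (degrees; the focal length in pixels is half the picture's height over the tangent of half this angle, whatever the lens; pixels are square), "cx", "cy" (the principal point, pixels), "world_from_camera" (4x4, takes a point from camera to world coordinates); the wrist camera has in their place "mount" (4x4, takes a point from camera to tool coordinates, whose origin is the TCP and whose axes are the flange's). Camera axes: x right, y down, z forward; pixel columns grow to the right and rows downward; lengths in m; the calibration is good to about 2 mm. The wrist camera is an equidistant fisheye: a pixel r from the principal point sees the ray r / f radians off the axis. A picture is of the moment at which its call begins: read the wrist's pose just before it.
- robot.close_job(): hands the job in, once; it reports no verdict.
The state is a dict: "t": time; "joints": joint angles; "joint_velocities": joint speeds; "joint_torque": joint torques, N m; "ee_pos": TCP position; "orientation": TCP orientation; "contact_force": force on the tool from outside, world axes, zero at the start; "torque": the same for the moment, N m; "width": opening from 0.0 (shut) to 1.0 (fully open).
Only numpy, scipy, OpenCV 4.12 (cv2) and the standard library are available. Lean on these libraries where they do the work, as an engineer would, in place of code of your own. Each camera call takes 0.05 s, during which the arm holds its last target.

## Working session

There is one attempt and no reset: what is moved stays moved. The work goes in short steps, Python scripts to look and compute and a tool call to move; the robot and the scene stay as the last step left them, time stands still between calls to the robot, and variables do not carry over. Pictures are saved under pics/ and viewed, and the job is handed in when it is done.

Besides the shell and the picture viewer there is one more tool, called after "Emit:" as name(argument=value, ...) on one line, values as JSON. apply_moves: Moves the arm, as the interface text tells. Its arguments: {"type":"object","properties":{"jaw":{"type":"array"},"linear":{"type":"array"},"rotation":{"type":"array"},"squeeze":{"type":"number"}},"required":["jaw","linear","rotation"]}

```bash
mkdir -p pics; cat > h.py <<'E'
import numpy as np, cv2, pickle
from scipy.spatial.transform import Rotation as R
from cell import status, viewer, robot
def snap(n):
    o=status.get_obs(); s=viewer.snapshot(n); s['obs']=o
    pickle.dump(s,open(f'{n}.pkl','wb')); return s
def load(n): return pickle.load(open(f'{n}.pkl','rb'))
def save(s,name,crop=None,k=1):
    im=s['image'][:,:,::-1]
    if crop: u0,v0,u1,v1=crop; im=im[v0:v1,u0:u1]
    if k!=1: im=cv2.resize(im,None,fx=k,fy=k,interpolation=cv2.INTER_CUBIC)
    cv2.imwrite('pics/'+name+'.png',im)
def foc(s): return 240/np.tan(np.radians(s['vertical_fov'])/2)
def T(s):
    if 'mount' in s:
        o=s['obs']; M=np.eye(4); M[:3,:3]=R.from_rotvec(o['orientation']).as_matrix(); M[:3,3]=o['ee_pos']; return M@s['mount']
    return s['world_from_camera']
def cloud(s):
    f=foc(s); v,u=np.mgrid[:480,:640].astype(float); x=u-s['cx']; y=v-s['cy']
    d=s['depth']
    if 'mount' in s:
        r=np.hypot(x,y)+1e-9; th=r/f; t=np.tan(th)/r; P=np.stack([x*t,y*t,np.ones_like(x)],-1)*d[...,None]
    else: P=np.stack([x/f,y/f,np.ones_like(x)],-1)*d[...,None]
    M=T(s); W=P@M[:3,:3].T+M[:3,3]; W[d<=0]=np.nan; return W
E
python3 - <<'E'
from h import *
for n in ['scene','side','wrist']:
    s=snap(n); save(s,n+'0'); print(n,s['vertical_fov'],s['cx'],s['cy'],T(s).round(3).tolist())
print(status.get_obs())
E
```

```text
scene 43.81905984603507 314.30789556960957 251.0961967036463 [[0.492, 0.659, -0.569, 1.263], [0.87, -0.368, 0.327, -0.459], [0.006, -0.657, -0.754, 1.055], [0.0, 0.0, 0.0, 1.0]]
side 53.16336393797778 314.3349923267138 243.93178285316864 [[0.991, -0.103, 0.082, 0.437], [-0.131, -0.713, 0.689, -0.782], [-0.012, -0.693, -0.72, 0.878], [0.0, 0.0, 0.0, 1.0]]
wrist 65.70646984690485 319.8370548557985 235.45135596115136 [[0.423, 0.876, 0.234, 0.175], [0.906, -0.408, -0.111, 0.551], [-0.002, 0.259, -0.966, 0.385], [0.0, 0.0, 0.0, 1.0]]
{'t': 0.15, 'joints': array([ 1.11499861e+00,  3.20131534e-01,  1.56537312e+00,  5.35783307e-06,
        1.25739104e+00, -2.00151592e-02]), 'joint_velocities': array([-2.56962976e-05, -3.75563711e-03, -3.67865784e-03, -2.68254985e-03,
        1.49311944e-03,  1.09340501e-03]), 'joint_torque': array([ 9.52934643e-04, -4.12774873e+01, -2.32154828e+01,  7.28239235e-02,
        4.35508951e-02, -9.13214353e-05]), 'ee_pos': array([0.24256874, 0.52093975, 0.22433114]), 'orientation': array([-6.79056940e-01, -3.06700532e+00,  1.98707386e-03]), 'contact_force': array([ 0.53305345,  0.05045854, -0.46595258]), 'torque': array([ 2.97176524e-02,  5.64148577e-05, -1.74617468e-02]), 'width': 0.9995678120631962}
```

View pics/scene0.png

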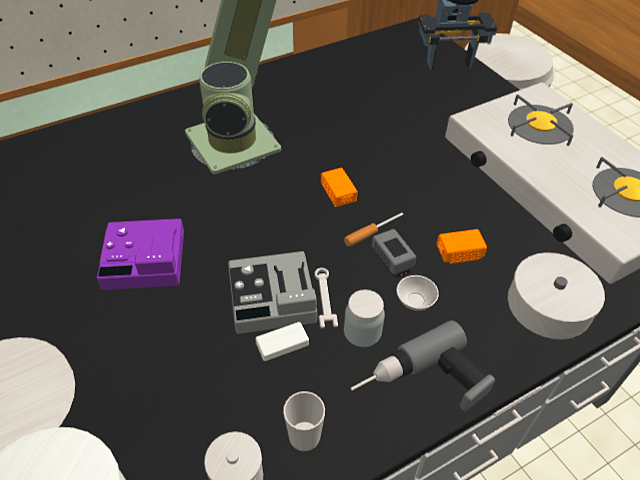

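View pics/side0.png

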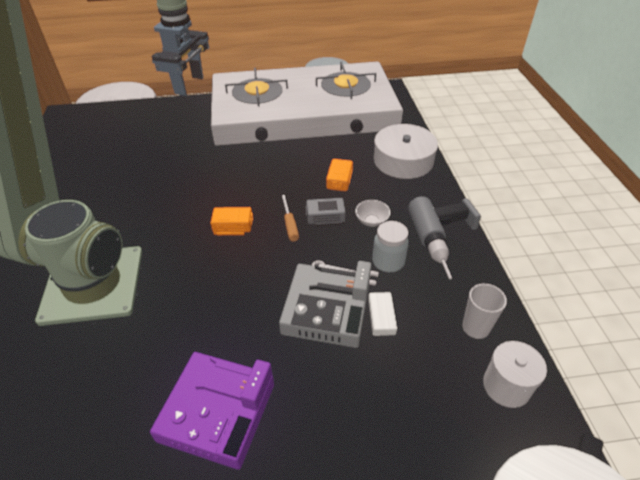

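View pics/wrist0.png

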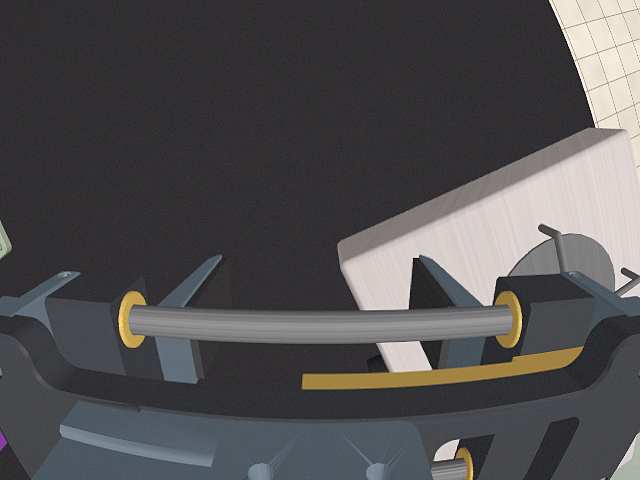

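Candidates: for the pack, the grey one at scene (394,250), with orange look-alikes at (339,187) and (462,247). For the charger, the grey one at (272,290), with a purple look-alike at (140,253). By the description I choose both grey ones, and I'll check them in a close crop.

```bash
python3 - <<'E'
from h import *
a=load('scene'); b=load('side')
save(a,'c1',(220,215,440,365),3.6); save(b,'c2',(265,170,425,360),3.1)
for n,s in (('scene',a),('side',b)):
    W=cloud(s)
    roi={'scene':{'pack':(365,220,425,280),'ch':(225,245,325,335)},'side':{'pack':(300,190,352,228),'ch':(275,255,375,348)}}[n]
    for k,(u0,v0,u1,v1) in roi.items():
        P=W[v0:v1,u0:u1].reshape(-1,3); C=s['image'][v0:v1,u0:u1].reshape(-1,3).astype(int)
        for lo,hi in ((.060,.070),(.042,.048),(.05,.058),(.083,.091)):
            m=(P[:,2]>lo)&(P[:,2]<hi)&((C.max(1)-C.min(1))<40)
            if m.sum()<20: continue
            Q=P[m]; r=cv2.minAreaRect(Q[:,:2].astype(np.float32)*1000)
            print(n,k,lo,m.sum(),np.median(Q[:,2]).round(4),r)
    Z=W[120:200,100:180] if n=='side' else W[380:400,250:260]
    print(np.nanmedian(Z[...,2]))
E
```

```text
scene pack 0.042 238 0.0465 ((580.00830078125, 140.8679656982422), (63.10648727416992, 100.60453796386719), 86.5567626953125)
scene pack 0.05 398 0.0515 ((580.6221313476562, 138.775634765625), (58.88953399658203, 96.05136108398438), 86.43030548095703)
scene ch 0.06 131 0.0641 ((579.0311889648438, -121.25894927978516), (79.06776428222656, 121.93426513671875), 75.79741668701172)
scene ch 0.042 2837 0.0447 ((539.1361694335938, -149.49264526367188), (170.65274047851562, 171.5503387451172), 70.09693908691406)
scene ch 0.05 665 0.0536 ((551.3399047851562, -152.29525756835938), (164.88839721679688, 146.42039489746094), 70.65995025634766)
scene ch 0.083 434 0.0858 ((618.8309936523438, -130.97731018066406), (79.14393615722656, 32.541961669921875), 70.79655456542969)
-0.0007080652700940382
side pack 0.042 97 0.0455 ((577.7782592773438, 137.47067260742188), (104.0167465209961, 61.90665817260742), 2.7018606662750244)
side pack 0.05 470 0.0521 ((578.1699829101562, 139.93267822265625), (61.554168701171875, 96.35172271728516), 85.86478424072266)
side ch 0.06 88 0.0616 ((573.5078125, -120.66983795166016), (72.07213592529297, 118.74375915527344), 70.44440460205078)
side ch 0.042 3013 0.0459 ((536.3223876953125, -149.47596740722656), (172.98641967773438, 169.57528686523438), 70.59683227539062)
side ch 0.05 759 0.054 ((548.46826171875, -153.56588745117188), (156.84317016601562, 141.17120361328125), 68.21680450439453)
side ch 0.083 386 0.0874 ((616.8883666992188, -131.18228149414062), (80.82405090332031, 29.470624923706055), 70.57351684570312)
0.0009494492106932872
```

View pics/c1.png

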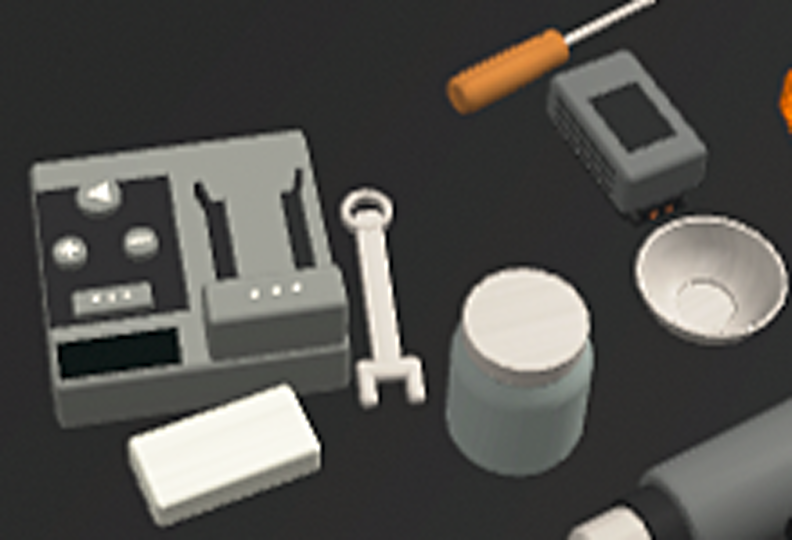

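View pics/c2.png

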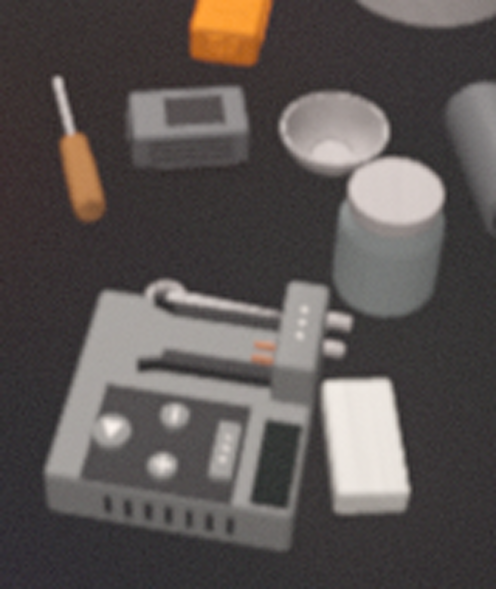

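The crops confirm it. The grey pack is at scene (394,250), with its copper contacts at the end facing the bowl, so it leads towards +x. The grey charger is at (272,290), with the rail mouth on the robot's side. Next I'll move the wrist camera above them for a closer measurement.

```bash
cat >> h.py <<'E'
def down(yaw): # tool y at world angle yaw(deg), z down
    a=np.radians(yaw); y=np.array([np.cos(a),np.sin(a),0]); z=np.array([0,0,-1.]); return np.stack([np.cross(y,z),y,z],1)
def delta(pos,yaw,tilt=None):
    o=status.get_obs(); M=R.from_rotvec(o['orientation']).as_matrix(); p=np.array(o['ee_pos'])
    G=down(yaw) if tilt is None else down(yaw)@tilt
    print('t',o['t'],'lin mm',(M.T@(np.array(pos)-p)*1000).round(1),'rot deg',np.degrees(R.from_matrix(M.T@G).as_rotvec()).round(2),'pos',p.round(4),'F',o['contact_force'].round(1),'w',round(o['width']*91.2,1))
    print('   lin in goal frame',(G.T@(np.array(pos)-p)*1000).round(1))
E
python3 - <<'E'
from h import *
delta([.66,.14,.34],86.2)
W=cloud(load('side'))
for n,(u,v) in dict(jar=(391,231),katori=(372,222)).items(): print(n,W[v,u].round(3))
E
```

```text
t 0.15 lin mm [-539.2 -169.3 -115.5] rot deg [-7.000e-02 -2.000e-02 -2.117e+01] pos [0.2426 0.5209 0.2243] F [ 0.5  0.1 -0.5] w 91.2
   lin in goal frame [-441.8 -352.4 -115.7]
jar [ 0.706 -0.024  0.101]
katori [0.688 0.076 0.039]
```

Emit:
apply_moves(jaw=[91,91,91,91,91,91,91,91], linear=[[0,0,-38],[0,0,-38],[0,0,-38],[-44,-35,0],[-44,-35,0],[-44,-35,0],[-44,-35,0],[-44,-35,0]], rotation=[[0,0,-7],[0,0,-7],[0,0,-7],[0,0,0],[0,0,0],[0,0,0],[0,0,0],[0,0,0]])

```text
t: 1.15
ee_pos: [0.4511, 0.33, 0.3387]
orientation: [-0.109, -3.139, -0.0]
contact_force: [0.3, 0.5, -1.1]
width: 1.0
```

Emit:
apply_moves(jaw=[91,91,91,91,91,91,91], linear=[[-44,-35,0],[-44,-35,0],[-44,-35,0],[-44,-35,0],[-44,-35,0],[0,0,0],[0,0,0]], rotation=[[0,0,0],[0,0,0],[0,0,0],[0,0,0],[0,0,0],[0,0,0],[0,0,0]])

```text
t: 2.02
ee_pos: [0.6571, 0.1418, 0.3384]
orientation: [-0.109, -3.138, -0.001]
contact_force: [0.1, 0.6, 0.2]
width: 0.998
```

```bash
python3 - <<'E'
from h import *
s=snap('wrist'); save(s,'w1')
delta([.65,-.13,.36],70.4)
E
```

```text
t 2.075 lin mm [ -11.9 -272.2  -21.3] rot deg [ 0.02 -0.05 15.68] pos [0.6567 0.1424 0.3389] F [0.2 0.  0.9] w 90.6
   lin in goal frame [ -85.  -258.9  -21.1]
```

View pics/w1.png

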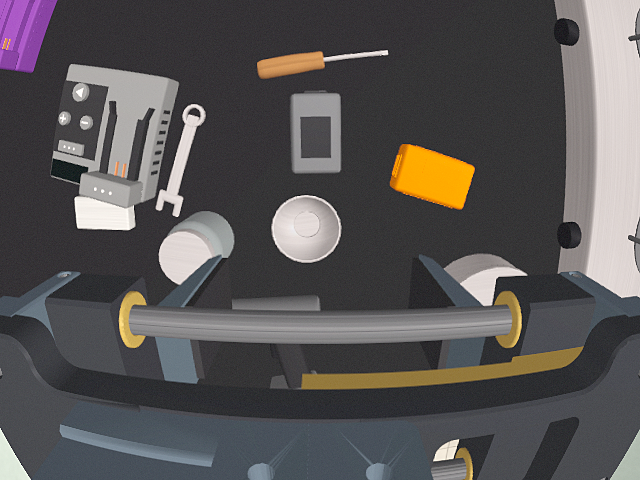

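The wrist view shows the pack at (316,133) with its latch tab at the robot-side end (316,92), so it leads towards +x. The charger is at (115,135), with its keys at (80,92), (64,118), (86,122) and (70,148).

```bash
python3 - <<'E'
from h import *
s=load('wrist'); W=cloud(s); C=s['image'].astype(int)
print('table',np.nanmedian(W[20:45,200:250,2]))
def fit(u0,v0,u1,v1,lo,hi,lab):
    P=W[v0:v1,u0:u1].reshape(-1,3); c=C[v0:v1,u0:u1].reshape(-1,3)
    m=(P[:,2]>lo)&(P[:,2]<hi)
    Q=P[m]; r=cv2.minAreaRect(Q[:,:2].astype(np.float32)*1000); print(lab,m.sum(),np.median(Q[:,2]).round(4),np.round(r[0],1),np.round(r[1],1),round(r[2],2))
fit(285,95,346,178,.044,.060,'pack'); fit(285,98,346,178,.047,.056,'pack2')
fit(45,60,182,230,.040,.049,'deck')
fit(75,165,145,215,.082,.093,'block')
fit(270,190,345,265,.02,.05,'katori')
save(s,'w1c',(40,55,190,215),3.7)
E
```

```text
table 0.0008486863020383817
pack 3902 0.0516 [575.9 140.6] [61.3 94.2] 86.22
pack2 3707 0.0517 [577.6 140.5] [61.2 90.6] 86.23
deck 8708 0.0459 [ 533.5 -148.1] [172.8 170.2] 70.68
block 1186 0.0872 [ 614.2 -129.9] [80.2 30.9] 70.23
katori 1449 0.0304 [695.9 120.2] [88.7 88.4] 14.1
```

View pics/w1c.png

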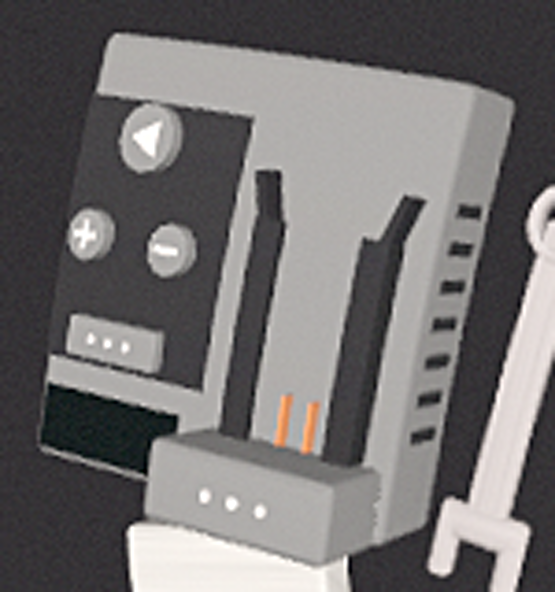

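```bash
python3 - <<'E'
from h import *
delta([.578,.140,.028],86.2)
E
```

```text
t 2.075 lin mm [ 78.1  -7.9 310.9] rot deg [ 0.03 -0.05 -0.12] pos [0.6567 0.1424 0.3389] F [0.2 0.  0.9] w 90.6
   lin in goal frame [ 78.4  -7.6 310.9]
```

Emit:
apply_moves(jaw=[91,91,91,91,91,91,91,91], linear=[[39,-4,0],[39,-4,30],[0,0,60],[0,0,60],[0,0,60],[0,0,40],[0,0,0],[0,0,0]], rotation=[[0,0,0],[0,0,0],[0,0,0],[0,0,0],[0,0,0],[0,0,0],[0,0,0],[0,0,0]])

```text
t: 3.08
ee_pos: [0.58, 0.1401, 0.0911]
orientation: [0.107, 3.136, 0.002]
contact_force: [1.1, -0.1, 0.3]
width: 1.0
```

```bash
python3 - <<'E'
from h import *
s=snap('wrist'); save(s,'w2')
s=snap('side'); save(s,'s2',(220,110,420,260),3.5)
delta([.578,.140,.028],86.2)
E
```

```text
t 3.175 lin mm [ 2.8 -0.1 63.6] rot deg [ 0.09  0.27 -0.13] pos [0.5805 0.1398 0.0916] F [0.  0.5 0.6] w 91.0
   lin in goal frame [ 2.5 -0.  63.6]
```

View pics/w2.png

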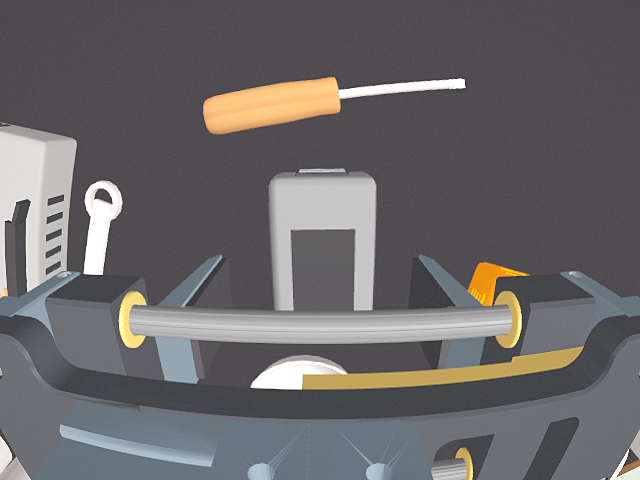

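View pics/s2.png

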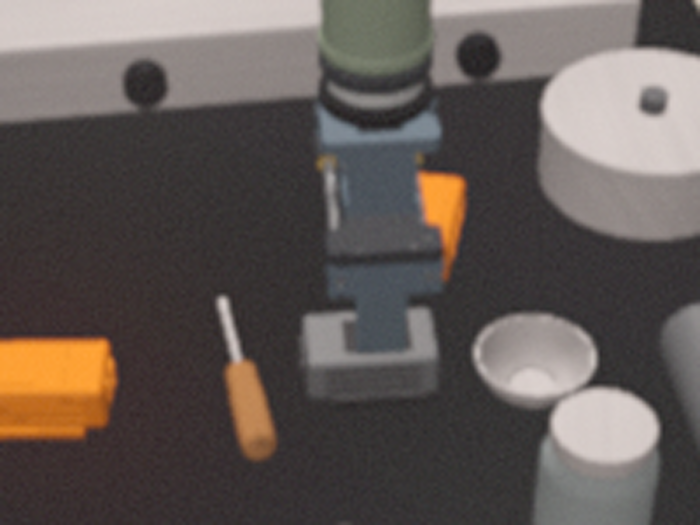

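The pack sits centred between the fingers: wrist (322,240), with the fingers at (190,310) and (440,310). I'll descend and grip it.

Emit:
apply_moves(jaw=[91,91,91,45,45,45,45,45], linear=[[1,0,30],[1,0,33],[0,0,0],[0,0,0],[0,0,0],[0,0,0],[0,0,0],[0,0,0]], rotation=[[0,0,0],[0,0,0],[0,0,0],[0,0,0],[0,0,0],[0,0,0],[0,0,0],[0,0,0]], squeeze=35)

```text
t: 4.18
ee_pos: [0.5781, 0.1398, 0.0271]
orientation: [0.109, 3.137, 0.002]
contact_force: [0.5, 1.4, 7.1]
width: 0.654
```

```bash
python3 - <<'E'
from h import *
s=snap('wrist'); save(s,'w3')
delta([.578,.140,.168],86.2)
E
```

```text
t 4.225 lin mm [  -0.3    0.4 -140.9] rot deg [ 0.08  0.14 -0.18] pos [0.578  0.1398 0.0271] F [0.4 1.9 6.6] w 59.7
   lin in goal frame [   0.     0.2 -140.9]
```

View pics/w3.png

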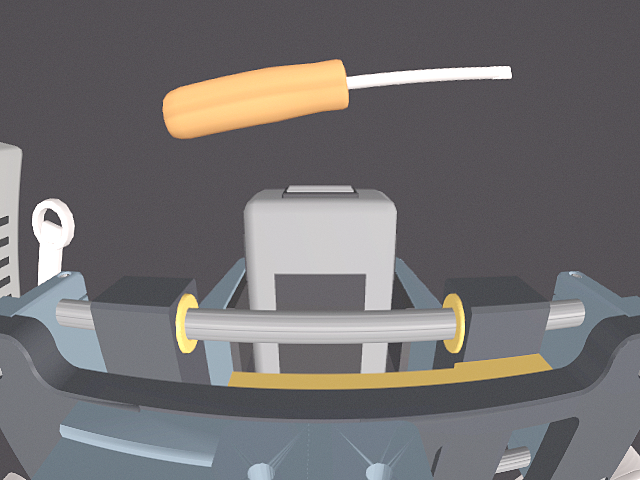

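The wrist view shows the pack held at (320,260), with 59.7 mm between the fingers. I'll lift it and carry it to a viewing pose beyond the charger, to look at the rails and keys from above.

Emit:
apply_moves(jaw=[45,45,45,45,45,45,45,45], linear=[[0,0,-30],[0,0,-50],[0,0,-60],[0,0,-60],[0,0,-33],[-10,-40,0],[-10,-40,0],[-10,-40,0]], rotation=[[0,0,0],[0,0,0],[0,0,0],[0,0,0],[0,0,0],[0,0,0],[0,0,0],[0,0,0]])

```text
t: 5.22
ee_pos: [0.5979, 0.0161, 0.2576]
orientation: [-0.108, -3.137, 0.001]
contact_force: [0.2, -0.2, -2.6]
width: 0.655
```

```bash
python3 - <<'E'
from h import *
delta([.646,-.167,.26],70.5)
E
```

```text
t 5.225 lin mm [ -60.6 -179.3   -2.4] rot deg [-0.06 -0.17 15.55] pos [0.5979 0.0161 0.2576] F [ 0.2 -0.2 -2.6] w 59.7
   lin in goal frame [-106.5 -156.5   -2.4]
```

Emit:
apply_moves(jaw=[45,45,45,45,45,45,45], linear=[[0,0,0],[0,0,0],[-27,-39,0],[-27,-39,0],[-27,-39,0],[-26,-39,-2],[0,0,0]], rotation=[[0,0,8],[0,0,7.5],[0,0,0],[0,0,0],[0,0,0],[0,0,0],[0,0,0]])

```text
t: 6.1
ee_pos: [0.6472, -0.1689, 0.2587]
orientation: [-0.537, -3.092, 0.002]
contact_force: [0.9, 0.9, -3.5]
width: 0.658
```

```bash
python3 - <<'E'
from h import *
s=snap('wrist'); save(s,'w4')
pickle.dump(s,open('w4.pkl','wb'))
delta([.646,-.167,.26],70.5)
E
```

```text
t 6.15 lin mm [ 0.7 -0.4 -1.1] rot deg [-0.02 -0.23 -0.12] pos [ 0.6468 -0.1668  0.2589] F [ 0.3  0.2 -3.1] w 59.7
   lin in goal frame [ 0.7 -0.4 -1.1]
```

View pics/w4.png

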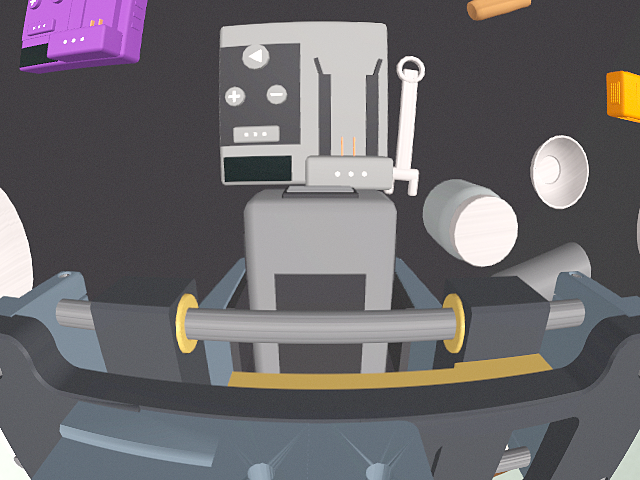

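The wrist view shows the start key at (256,57), plus at (235,96), minus at (277,94), mode at (256,134), the rails at (325,110) and (373,110), and the held pack's trailing edge at row 195. Next, the measurements.

```bash
python3 - <<'E'
from h import *
s=pickle.load(open('w4.pkl','rb')); W=cloud(s); C=s['image'].astype(int)
o=s['obs']; Mt=R.from_rotvec(o['orientation']).as_matrix(); p=np.array(o['ee_pos'])
print('table',np.nanmedian(W[100:180,160:200,2]))
def fit(u0,v0,u1,v1,lo,hi,lab):
    P=W[v0:v1,u0:u1].reshape(-1,3); m=(P[:,2]>lo)&(P[:,2]<hi); Q=P[m]
    r=cv2.minAreaRect(Q[:,:2].astype(np.float32)*1000); print(lab,m.sum(),np.median(Q[:,2]).round(4),np.round(r[0],1),np.round(r[1],1),round(r[2],2)); return Q
fit(200,10,395,186,.038,.049,'deck'); b=fit(295,145,400,190,.084,.092,'block')
for n,(u0,v0,u1,v1) in dict(start=(242,43,271,71),plus=(224,84,247,108),minus=(266,83,289,106),mode=(230,123,283,145)).items():
    fit(u0,v0,u1,v1,.0505,.0575,n)
# rails: dark points z~.0575
g=C.max(2); 
P=W[55:160,310:385].reshape(-1,3); gg=g[55:160,310:385].reshape(-1); m=(gg<110)&(P[:,2]>.053)&(P[:,2]<.062)
print('rails',m.sum(),np.median(P[m],0)); r=cv2.minAreaRect(P[m][:,:2].astype(np.float32)*1000);print(r)
# pack in tool frame
L=(W-p)@Mt
Q=L[185:265,240:400].reshape(-1,3); 
print('pack z',np.nanpercentile(Q[:,2],[5,20,50])*1000)
zt=np.nanmedian(L[215:260,260:380,2]); m=np.abs(Q[:,2]-zt)<.004; Q=Q[m]*1000
print('zt',zt,Q.min(0),Q.max(0)); 
E
```

```text
table 0.0006590441025492999
deck 20197 0.0461 [ 533.4 -148.6] [172.7 170.1] 70.43
block 2587 0.0874 [ 614.3 -130.9] [79.6 29.2] 69.63
start 533 0.0538 [ 475.6 -176. ] [26.  26.1] 69.72
plus 289 0.0536 [ 505.7 -209.8] [19.1 18.5] 66.74
minus 313 0.0535 [ 519.7 -169.9] [19.3 18.7] 23.4
mode 734 0.0535 [ 549.6 -203.3] [45.5 16.1] 68.46
rails 1976 [ 0.56082041 -0.10554228  0.05815106]
((555.5421142578125, -108.60918426513672), (63.65215301513672, 95.64224243164062), 70.62665557861328)
pack z [-25.34752595 -24.74819788 -23.96050032]
zt -0.024529879242431076 [ 25.44725328 -30.85290301 -26.61509087] [ 51.83227617  28.69098357 -20.53082439]
```

```bash
python3 - <<'E'
from h import *
delta([.4599,-.0733,.088],70.5)
E
```

```text
t 6.15 lin mm [206.8  25.4 171.7] rot deg [-0.02 -0.23 -0.12] pos [ 0.6468 -0.1668  0.2589] F [ 0.3  0.2 -3.1] w 59.7
   lin in goal frame [207.4  25.8 170.9]
```

Emit:
apply_moves(jaw=[45,45,45,45,45,45,45,45], linear=[[0,0,0],[52,6.5,0],[52,6.5,0],[52,6.4,0],[51.4,6.4,40],[0,0,50],[0,0,50],[0,0,30]], rotation=[[0,-0.2,-0.1],[0,0,0],[0,0,0],[0,0,0],[0,0,0],[0,0,0],[0,0,0],[0,0,0]])

```text
t: 7.15
ee_pos: [0.4612, -0.072, 0.0904]
orientation: [0.525, 3.096, -0.001]
contact_force: [0.7, 1.1, -3.5]
width: 0.657
```

Emit:
apply_moves(jaw=[45], linear=[[0,0,0]], rotation=[[0,0,0]])

```text
t: 7.28
ee_pos: [0.4609, -0.0721, 0.0905]
orientation: [-0.526, -3.095, 0.001]
contact_force: [0.7, 0.1, -2.5]
width: 0.656
```

```bash
python3 - <<'E'
from h import *
s=snap('side'); save(s,'s5',(230,210,400,350),4.5)
s=snap('scene'); save(s,'a5',(210,190,350,310),5)
delta([.4599,-.0733,.075],70.5)
E
```

```text
t 7.375 lin mm [ 3.7 -1.6 18.1] rot deg [0.02 0.3  0.2 ] pos [ 0.4638 -0.0729  0.0931] F [ 0.4 -0.8 -3.6] w 59.9
   lin in goal frame [ 3.6 -1.6 18.1]
```

View pics/s5.png

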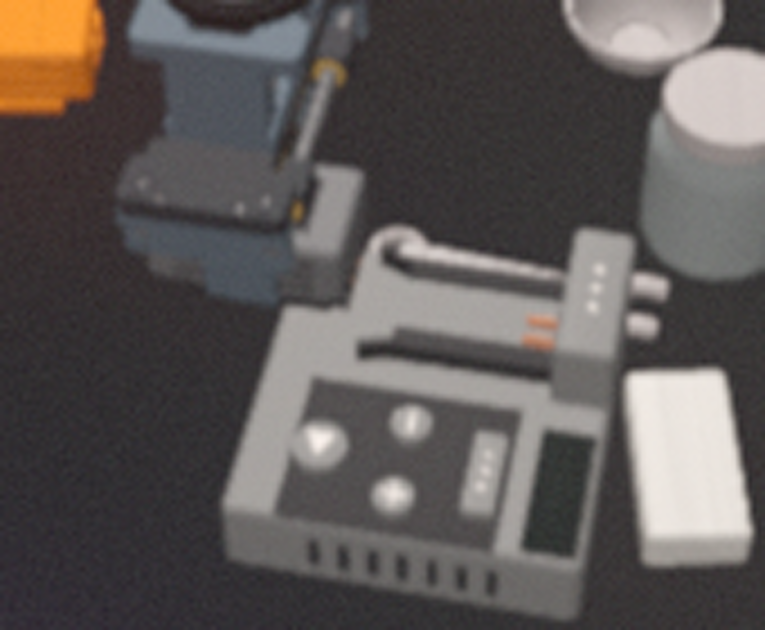

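View pics/a5.png

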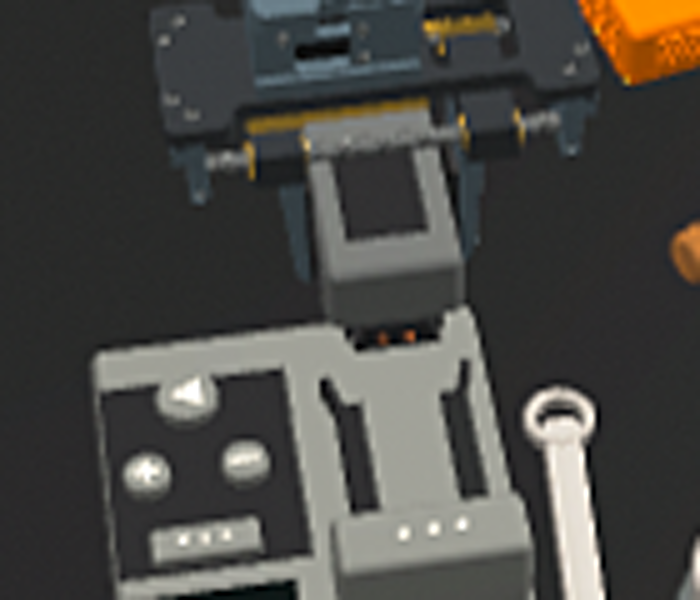

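The scene view shows the nose at (400,335), lined up with the flare at (325,385) to (462,365). The pose reading jumped, so I'll check for noise before lowering.

Emit:
apply_moves(jaw=[45], linear=[[0,0,0]], rotation=[[0,0,0]])

```text
t: 7.5
ee_pos: [0.4644, -0.0734, 0.0937]
orientation: [0.526, 3.09, -0.001]
contact_force: [-0.3, -0.2, -3.5]
width: 0.657
```

Emit:
apply_moves(jaw=[45], linear=[[0,0,0]], rotation=[[0,0,0]])

```text
t: 7.62
ee_pos: [0.4639, -0.0735, 0.0932]
orientation: [0.527, 3.091, -0.001]
contact_force: [0.8, 0.1, -2.8]
width: 0.656
```

```bash
python3 - <<'E'
from h import *
delta([.4599,-.0733,.073],70.5)
print(status.get_obs()['joints'])
s=snap('wrist'); save(s,'w6')
delta([.4599,-.0733,.073],70.5)
print(status.get_obs()['joints'])
E
```

```text
t 7.625 lin mm [ 4.  -1.2 20.2] rot deg [0.03 0.35 0.14] pos [ 0.4639 -0.0735  0.0932] F [ 0.8  0.1 -2.8] w 59.8
   lin in goal frame [ 3.8 -1.2 20.2]
[-1.81241554e-01  2.86109606e-01  1.99208715e+00 -5.85795206e-04
  8.57304518e-01 -1.41378982e+00]
t 7.675 lin mm [ 3.8 -1.1 20. ] rot deg [0.02 0.32 0.13] pos [ 0.4637 -0.0735  0.093 ] F [ 0.5  0.1 -3.7] w 59.8
   lin in goal frame [ 3.7 -1.1 20. ]
[-1.81405932e-01  2.86397592e-01  1.99245855e+00 -6.31976991e-04
  8.57155540e-01 -1.41378788e+00]
```

Emit:
apply_moves(jaw=[45,45,45,45], linear=[[0,-1.1,0],[0,0,8],[0,0,8],[0,0,0]], rotation=[[0,0.3,0.1],[0,0,0],[0,0,0],[0,0,0]])

```text
t: 8.18
ee_pos: [0.4619, -0.0743, 0.075]
orientation: [-0.531, -3.092, -0.001]
contact_force: [0.2, -0.4, -3.0]
width: 0.658
```

```bash
python3 - <<'E'
from h import *
delta([.4637,-.0745,.073],70.5)
s=snap('side'); save(s,'s6',(260,230,350,310),7)
W=cloud(s)
s=snap('scene'); save(s,'a6',(240,200,330,280),7)
delta([.4637,-.0745,.073],70.5)
E
```

```text
t 8.175 lin mm [-1.8  0.4  2. ] rot deg [-0.02 -0.25  0.03] pos [ 0.4619 -0.0743  0.075 ] F [ 0.2 -0.4 -3. ] w 60.1
   lin in goal frame [-1.8  0.4  2. ]
t 8.275 lin mm [-1.   0.3  2.7] rot deg [ 0.   -0.14  0.03] pos [ 0.4626 -0.0744  0.0757] F [-0.2  0.4 -4.3] w 59.9
   lin in goal frame [-1.   0.3  2.7]
```

View pics/s6.png

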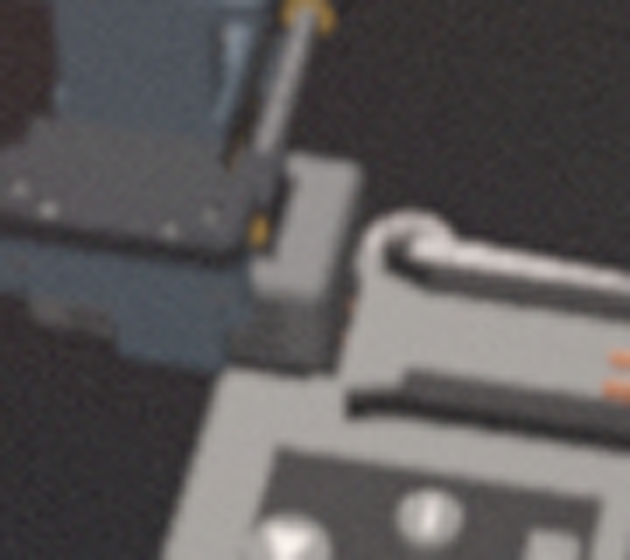

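View pics/a6.png

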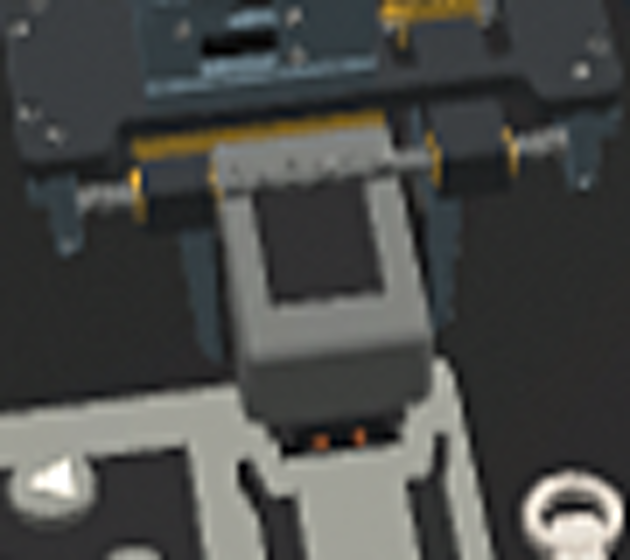

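The nose at scene (343,440) is centred on the flare mouth. I'll lower in small steps until it touches.

Emit:
apply_moves(jaw=[45,45,45,45], linear=[[0,0,1.5],[0,0,0],[0,0,0],[0,0,0]], rotation=[[0,0,0],[0,0,0],[0,0,0],[0,0,0]])

```text
t: 8.78
ee_pos: [0.4628, -0.0745, 0.0746]
orientation: [-0.531, -3.095, -0.001]
contact_force: [0.5, -0.6, -3.2]
width: 0.656
```

Emit:
apply_moves(jaw=[45,45,45,45], linear=[[0,0,1],[0,0,0],[0,0,0],[0,0,0]], rotation=[[0,0,0],[0,0,0],[0,0,0],[0,0,0]])

```text
t: 9.28
ee_pos: [0.4627, -0.0744, 0.0735]
orientation: [-0.531, -3.095, -0.001]
contact_force: [-0.0, 0.3, -3.0]
width: 0.655
```

Emit:
apply_moves(jaw=[45,45,45,45], linear=[[0,0,1],[0,0,0],[0,0,0],[0,0,0]], rotation=[[0,0,0],[0,0,0],[0,0,0],[0,0,0]])

```text
t: 9.78
ee_pos: [0.4627, -0.0745, 0.0725]
orientation: [-0.531, -3.095, -0.001]
contact_force: [-0.3, 0.4, -3.0]
width: 0.656
```

Emit:
apply_moves(jaw=[45,45,45], linear=[[0,0,0.8],[0,0,0],[0,0,0]], rotation=[[0,0,0],[0,0,0],[0,0,0]])

```text
t: 10.15
ee_pos: [0.4628, -0.0745, 0.0722]
orientation: [-0.531, -3.095, -0.001]
contact_force: [-3.4, 1.1, 5.2]
width: 0.659
```

Emit:
apply_moves(jaw=[45,45,45], linear=[[0,0,0.8],[0,0,0],[0,0,0]], rotation=[[0,0,0],[0,0,0],[0,0,0]])

```text
t: 10.52
ee_pos: [0.4628, -0.0744, 0.0721]
orientation: [-0.531, -3.095, -0.001]
contact_force: [-5.3, 0.8, 12.3]
width: 0.657
```

Contact is at TCP z = 0.0722, as predicted. I'll raise it slightly and slide in.

Emit:
apply_moves(jaw=[45,45,45,45,45,45,45,45], linear=[[0,0,-1.7],[-4,0,0],[-5,0,0],[-5,0,0],[-5,0,0],[-5,0,0],[-5,0,0],[0,0,0]], rotation=[[0,0,0],[0,0,0],[0,0,0],[0,0,0],[0,0,0],[0,0,0],[0,0,0],[0,0,0]])

```text
t: 11.52
ee_pos: [0.4906, -0.0843, 0.0726]
orientation: [-0.531, -3.095, -0.001]
contact_force: [-0.3, -0.6, -2.8]
width: 0.655
```

```bash
python3 - <<'E'
from h import *
delta([.5307-.02,-.1082+.0,.0725],70.5)
o=status.get_obs();p=np.array(o['ee_pos'])*1000;print('ex',p[0]*.9426-p[1]*.3338,'ey',p[0]*.3338+p[1]*.9426)
s=snap('scene'); save(s,'a7',(240,210,330,310),6)
s=snap('side'); save(s,'s7',(260,230,370,310),7)
E
```

```text
t 11.525 lin mm [-27.  -15.8   0. ] rot deg [ 0.01 -0.08  0.02] pos [ 0.4906 -0.0843  0.0726] F [-0.3 -0.6 -2.8] w 59.8
   lin in goal frame [-27.  -15.8   0.1]
ex 490.545192278754 ey 84.31585345220982
```

View pics/a7.png

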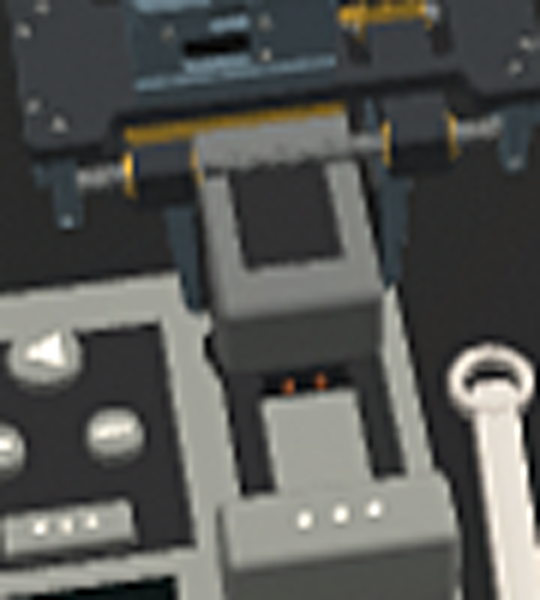

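View pics/s7.png

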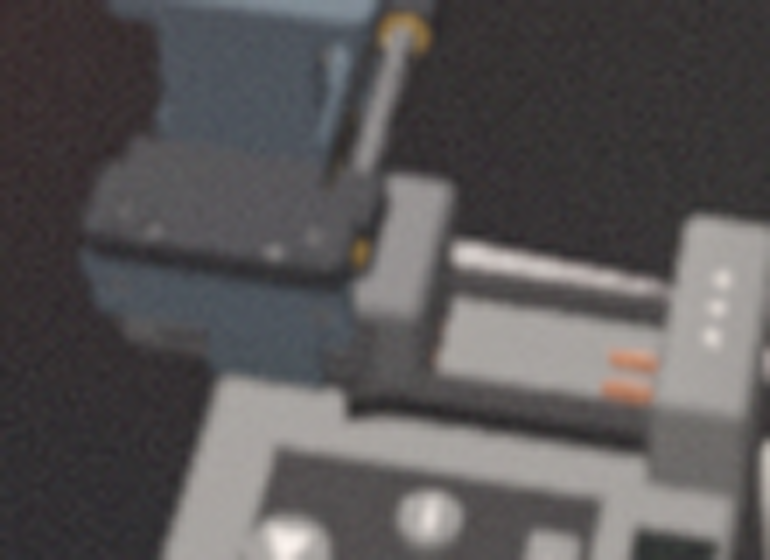

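Both views show the nose inside the rails near the mouth, at scene (310,380), with no contact force. I'll continue sliding.

Emit:
apply_moves(jaw=[45,45,45,45,45,45,45,45], linear=[[-5,0,0],[-5,0,0],[-5,0,0],[-5,0,0],[-5,0,0],[-5,0,0],[-5,0,0],[0,0,0]], rotation=[[0,0,0],[0,0,0],[0,0,0],[0,0,0],[0,0,0],[0,0,0],[0,0,0],[0,0,0]])

```text
t: 12.62
ee_pos: [0.5235, -0.0959, 0.0725]
orientation: [-0.531, -3.095, -0.001]
contact_force: [0.1, 1.4, -3.5]
width: 0.659
```

Emit:
apply_moves(jaw=[45,45,45,45,45,45,45,45], linear=[[-5,0,0],[-5,0,0],[-4,0,0],[-4,0,0],[-3,0,0],[-3,0,0],[0,0,0],[0,0,0]], rotation=[[0,0,0],[0,0,0],[0,0,0],[0,0,0],[0,0,0],[0,0,0],[0,0,0],[0,0,0]])

```text
t: 13.62
ee_pos: [0.5455, -0.1037, 0.0724]
orientation: [-0.531, -3.094, -0.001]
contact_force: [0.1, 0.3, -3.7]
width: 0.655
```

```bash
python3 - <<'E'
from h import *
o=status.get_obs();p=np.array(o['ee_pos'])*1000;print(p,o['contact_force'],'ex',p[0]*.9426-p[1]*.3338,'ey',p[0]*.3338+p[1]*.9426)
s=snap('scene'); save(s,'a8',(240,220,330,320),6)
E
```

```text
[ 545.54095913 -103.73874926   72.44073333] [ 0.08076889  0.32325192 -3.70010732] ex 548.8549025787046 ey 84.3174271061691
```

View pics/a8.png

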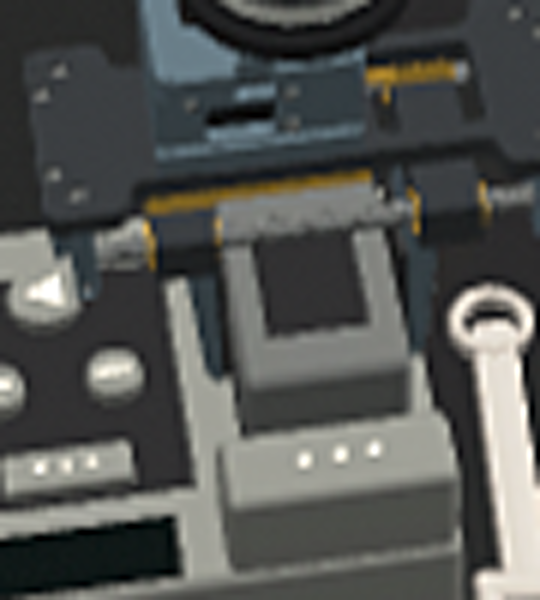

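It is well inside the rails with about 10 mm to go. I'll finish slowly until the contact force shows.

Emit:
apply_moves(jaw=[45,45,45,45,45,45], linear=[[-2,0,0],[-2,0,0],[-2,0,0],[-2,0,0],[0,0,0],[0,0,0]], rotation=[[0,0,0],[0,0,0],[0,0,0],[0,0,0],[0,0,0],[0,0,0]])

```text
t: 14.42
ee_pos: [0.5532, -0.1064, 0.0724]
orientation: [-0.531, -3.094, -0.001]
contact_force: [-0.7, -0.2, -3.5]
width: 0.658
```

Emit:
apply_moves(jaw=[45,45,45,45], linear=[[-1.5,0,0],[-1.5,0,0],[0,0,0],[0,0,0]], rotation=[[0,0,0],[0,0,0],[0,0,0],[0,0,0]])

```text
t: 14.92
ee_pos: [0.556, -0.1074, 0.0724]
orientation: [-0.531, -3.094, -0.001]
contact_force: [-0.6, 0.4, -3.3]
width: 0.653
```

Emit:
apply_moves(jaw=[45,45,45,45], linear=[[-1,0,0],[-1,0,0],[0,0,0],[0,0,0]], rotation=[[0,0,0],[0,0,0],[0,0,0],[0,0,0]])

```text
t: 15.42
ee_pos: [0.5577, -0.108, 0.0724]
orientation: [-0.531, -3.094, -0.001]
contact_force: [-0.5, 1.2, -3.1]
width: 0.657
```

Emit:
apply_moves(jaw=[45,45,45,45], linear=[[-1,0,0],[-1,0,0],[0,0,0],[0,0,0]], rotation=[[0,0,0],[0,0,0],[0,0,0],[0,0,0]])

```text
t: 15.92
ee_pos: [0.5577, -0.108, 0.0725]
orientation: [-0.531, -3.09, -0.002]
contact_force: [-6.4, 2.5, 1.8]
width: 0.655
```

Emit:
apply_moves(jaw=[45,45,45,45], linear=[[-1,0,0],[-1,0,0],[0,0,0],[0,0,0]], rotation=[[0,0,0],[0,0,0],[0,0,0],[0,0,0]])

```text
t: 16.42
ee_pos: [0.5578, -0.108, 0.0725]
orientation: [-0.53, -3.086, -0.003]
contact_force: [-10.6, 5.5, 6.0]
width: 0.655
```

```bash
python3 - <<'E'
from h import *
s=snap('scene'); save(s,'a9',(240,220,330,320),6)
s=snap('side'); save(s,'s9',(270,220,390,310),6)
delta([.5577,-.108,.0722],70.5)
E
```

```text
t 16.525 lin mm [ 0.1 -0.   0.3] rot deg [-0.01 -0.6   0.01] pos [ 0.5578 -0.108   0.0725] F [-11.2   5.4   5.5] w 59.8
   lin in goal frame [ 0.1 -0.   0.3]
```

View pics/a9.png

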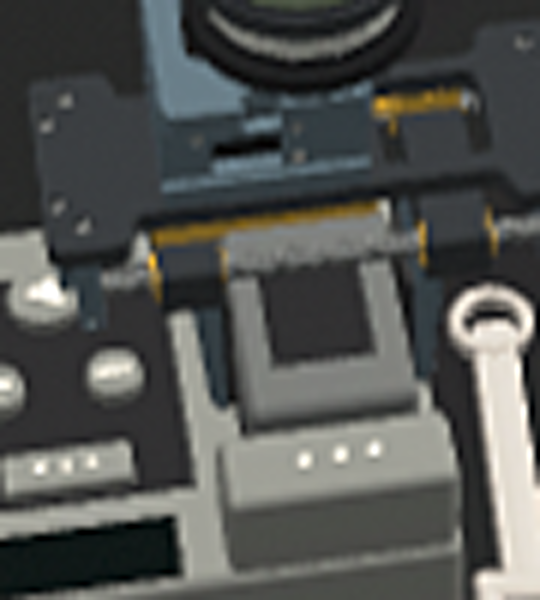

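View pics/s9.png

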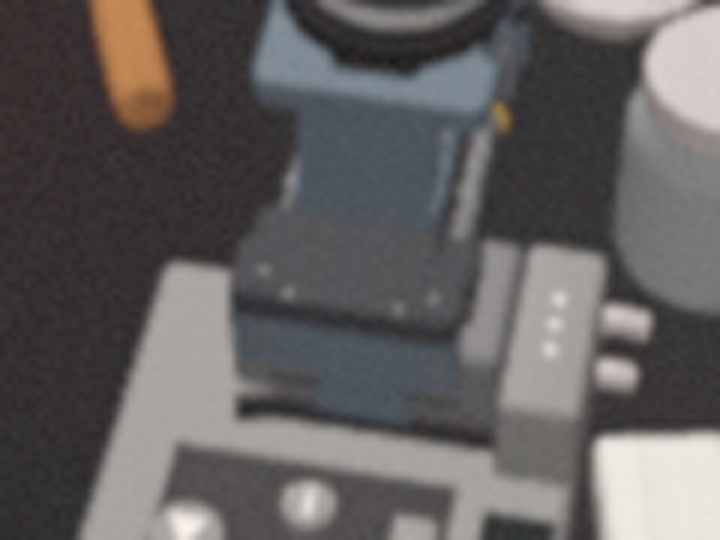

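```bash
python3 - <<'E'
from h import *
for n in ('scene','side'):
    s=load(n); W=cloud(s)*1000
    ex=W[...,0]*.9426-W[...,1]*.3338; ey=W[...,0]*.3338+W[...,1]*.9426; z=W[...,2]
    bl=(ex>570)&(ex<660)&(np.abs(ey-84)<50)
    for lab,lo,hi in (('case',92.5,102),('block',83,90)):
        m=bl&(z>lo)&(z<hi); print(n,lab,m.sum(),np.percentile(ex[m],[0,2,50,98,100]).round(1),np.percentile(ey[m],[1,99]).round(1),np.median(z[m]).round(1))
E
```

```text
scene case 466 [570.  570.9 588.9 610.8 614.1] [ 47.4 122.4] 95.4
scene block 504 [575.1 580.3 625.3 641.9 643.4] [ 44.1 122.3] 85.9
side case 141 [594.6 595.7 603.1 609.8 610.8] [ 54.3 111.6] 96.2
side block 397 [570.9 593.9 624.2 639.4 640.2] [ 43.2 121.1] 87.3
```

The case's leading edge meets the block face within about 1 mm: 612 against 613 in the scene view, 611 against 610 in the side view. I'll ease the load and release.

Emit:
apply_moves(jaw=[45,45,45,45], linear=[[1.5,0,0],[1.5,0,0],[0,0,0.5],[0,0,0]], rotation=[[0,0,0],[0,0,0],[0,0,0],[0,0,0]])

```text
t: 17.02
ee_pos: [0.5578, -0.108, 0.0722]
orientation: [-0.531, -3.092, -0.001]
contact_force: [-6.3, 3.1, 2.8]
width: 0.654
```

Emit:
apply_moves(jaw=[66,76,76,76], linear=[[0,0,0],[0,0,0],[0,0,0],[0,0,0]], rotation=[[0,0,0],[0,0,0],[0,0,0],[0,0,0]])

```text
t: 17.52
ee_pos: [0.5593, -0.1086, 0.072]
orientation: [-0.531, -3.095, -0.0]
contact_force: [-0.1, -0.0, 0.4]
width: 0.837
```

Emit:
apply_moves(jaw=[76,76,76,76,76,76], linear=[[0,0,-15],[0,0,-25],[0,0,-40],[0,0,-40],[0,0,-40],[0,0,0]], rotation=[[0,0,0],[0,0,0],[0,0,0],[0,0,0],[0,0,0],[0,0,0]])

```text
t: 18.27
ee_pos: [0.5612, -0.109, 0.2367]
orientation: [0.53, 3.089, -0.0]
contact_force: [-0.0, -0.2, 0.1]
width: 0.832
```

```bash
python3 - <<'E'
from h import *
for n in ('scene','side'):
    s=snap(n); W=cloud(s)*1000; save(s,'r_'+n,(220,220,400,350),4.4)
    ex=W[...,0]*.9426-W[...,1]*.3338; ey=W[...,0]*.3338+W[...,1]*.9426; z=W[...,2]
    bl=(ex>480)&(ex<660)&(np.abs(ey-84)<50)
    for lab,lo,hi in (('case',92,102),('block',83,90)):
        m=bl&(z>lo)&(z<hi); print(n,lab,m.sum(),np.percentile(ex[m],[0,2,50,98,100]).round(1),np.percentile(ey[m],[1,99]).round(1),np.median(z[m]).round(1), cv2.minAreaRect(W[m][:,:2].astype(np.float32)))
delta([.5577,-.108,.2],70.5)
E
```

```text
scene case 975 [513.8 518.4 566.2 610.2 615.6] [ 55.8 113.3] 95.1 ((560.50537109375, -108.6448974609375), (59.6263427734375, 101.82906341552734), 70.08697509765625)
scene block 520 [510.8 548.1 625.4 641.4 643.7] [ 44.5 120.7] 86.1 ((572.6983032226562, -113.6177749633789), (78.84058380126953, 133.0146942138672), 69.37224578857422)
side case 941 [512.7 515.5 562.3 608.1 610. ] [ 54.5 113.2] 96.5 ((556.9234008789062, -108.98562622070312), (63.87601852416992, 97.4560775756836), 70.23233032226562)
side block 489 [509.5 517.9 621.4 639.4 640.2] [ 43.7 120.9] 87.2 ((569.2740478515625, -115.32772827148438), (80.05455780029297, 131.01144409179688), 72.06307983398438)
t 18.375 lin mm [ 1.4  0.1 32.6] rot deg [ 0.01 -0.04  0.03] pos [ 0.559  -0.1085  0.2326] F [-0.8  0.8 -0.5] w 76.2
   lin in goal frame [ 1.4  0.1 32.6]
```

View pics/r_side.png

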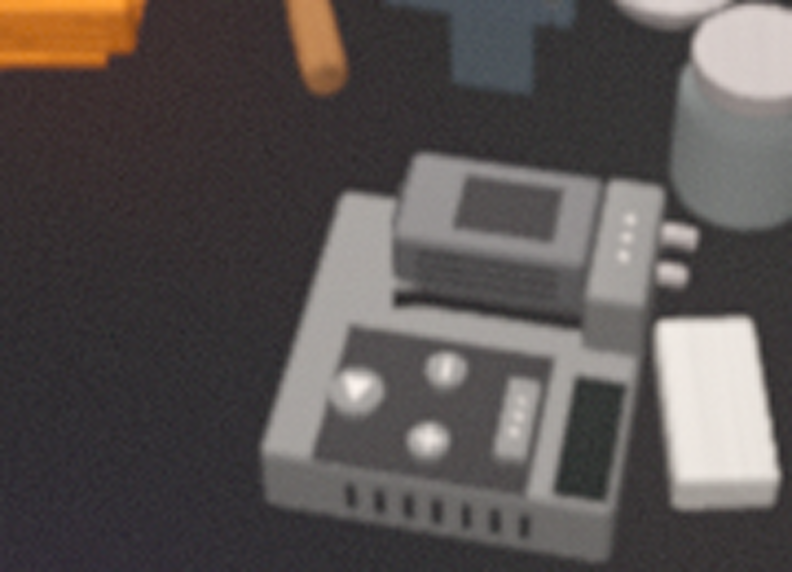

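View pics/r_scene.png

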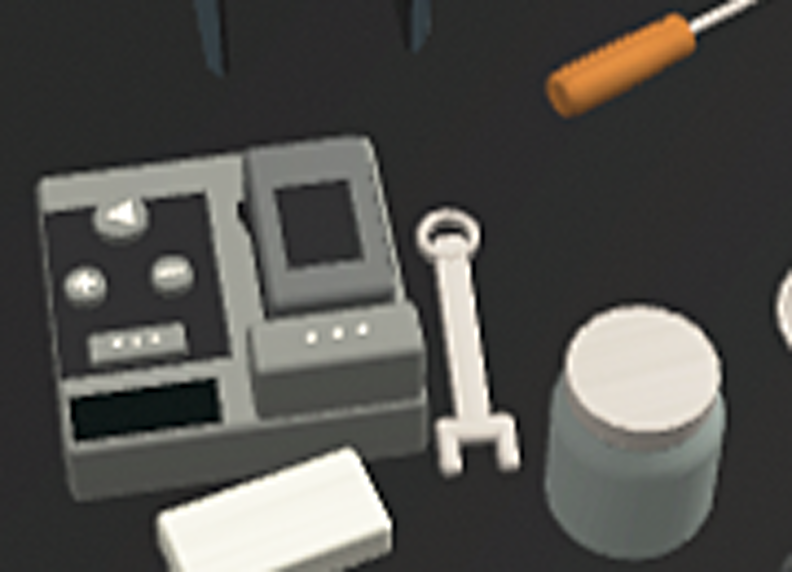

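The pack sits flush against the block in both views: scene (320,250), side (500,230). Its centre is within about 1 mm of home. Next I'll close the fingers and go above the mode key.

Emit:
apply_moves(jaw=[0,0,0,0,0,0,0,0], linear=[[-8,-31,0],[-8,-31,0],[-8,-30,0],[0,0,40],[0,0,40],[0,0,40],[0,0,26],[0,0,0]], rotation=[[0,0,0],[0,0,0],[0,0,0],[0,0,0],[0,0,0],[0,0,0],[0,0,0],[0,0,0]], squeeze=20)

```text
t: 19.38
ee_pos: [0.5484, -0.2022, 0.0827]
orientation: [-0.53, -3.087, -0.003]
contact_force: [1.0, 0.7, 0.0]
width: 0.007
```

Emit:
apply_moves(jaw=[0,0], linear=[[0,0,0],[0,0,0]], rotation=[[0,0,0],[0,0,0]])

```text
t: 19.62
ee_pos: [0.5517, -0.2035, 0.0872]
orientation: [0.531, 3.096, -0.0]
contact_force: [-0.2, 0.6, -0.1]
width: 0.005
```

```bash
python3 - <<'E'
from h import *
delta([.5508,-.2031,.066],70.5)
s=snap('side'); save(s,'k1',(260,220,390,350),4.5)
s=snap('scene'); save(s,'k1b',(200,200,340,340),4.2)
s=snap('wrist'); save(s,'k1w')
delta([.5508,-.2031,.066],70.5)
E
```

```text
t 19.625 lin mm [ 1.   0.1 21.2] rot deg [-0.    0.04  0.03] pos [ 0.5517 -0.2035  0.0872] F [-0.2  0.6 -0.1] w 0.4
   lin in goal frame [ 0.9  0.1 21.2]
t 19.775 lin mm [ 0.6  0.  20.8] rot deg [ 0.   -0.    0.03] pos [ 0.5513 -0.2033  0.0868] F [-0.2 -0.1 -0.5] w 0.5
   lin in goal frame [ 0.6  0.  20.8]
```

View pics/k1.png

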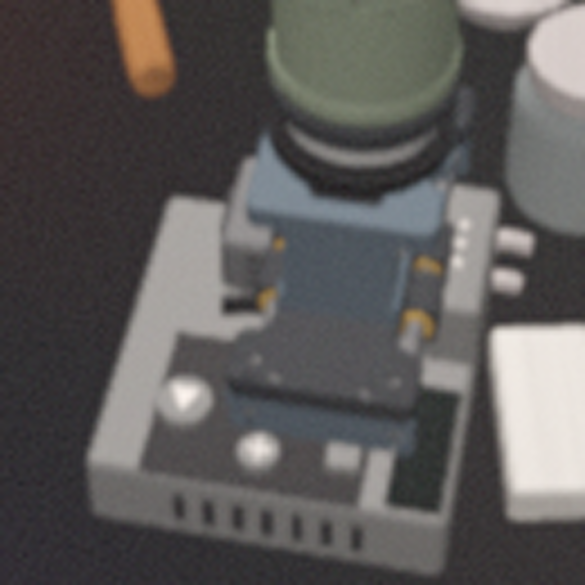

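View pics/k1b.png

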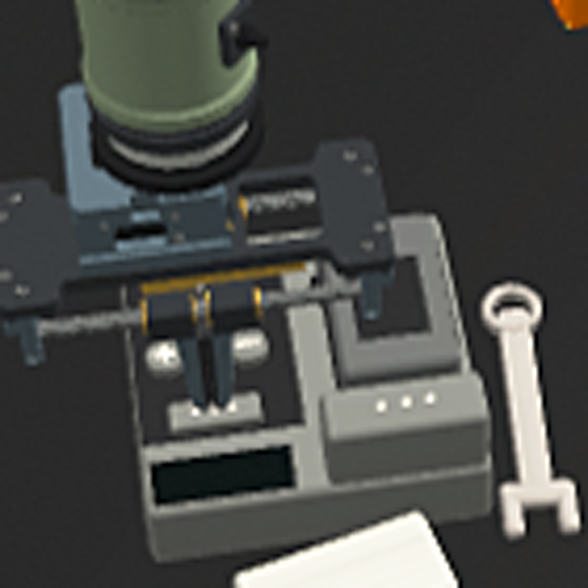

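View pics/k1w.png

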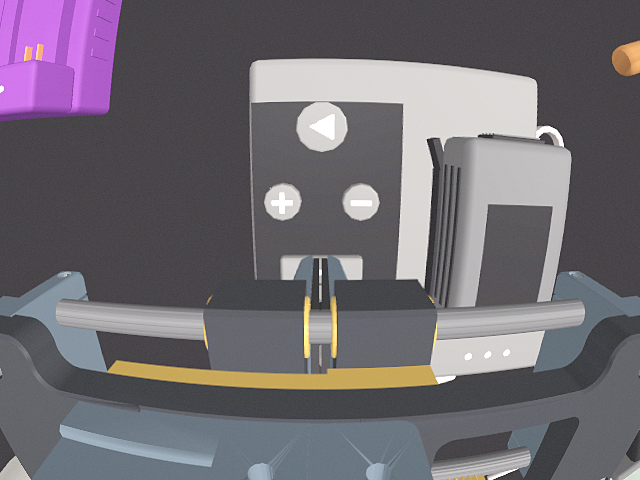

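The fingertips are centred over the mode key: wrist (320,262), with the key spanning 281-361. I'll remeasure the keys from this view while I'm here.

```bash
python3 - <<'E'
from h import *
s=load('wrist'); W=cloud(s); C=s['image'].astype(int)
for n,(u0,v0,u1,v1) in dict(start=(292,98,352,155),plus=(260,180,305,224),minus=(339,180,383,224)).items():
    P=W[v0:v1,u0:u1].reshape(-1,3); m=(P[:,2]>.0505)&(P[:,2]<.0575); r=cv2.minAreaRect(P[m][:,:2].astype(np.float32)*1000); print(n,np.round(r[0],1),np.round(r[1],1),np.median(P[m][:,2]))
E
```

```text
start [ 475.5 -177.2] [26.  26.4] 0.05367782838927615
plus [ 505.7 -209.9] [19.5 19.3] 0.05362388052386993
minus [ 519.7 -170.6] [19.5 19.2] 0.05354898146593853
```

Emit:
apply_moves(jaw=[0,0,0], linear=[[0,0,10],[0,0,10],[0,0,0]], rotation=[[0,0,0],[0,0,0],[0,0,0]])

```text
t: 20.15
ee_pos: [0.5501, -0.2029, 0.0647]
orientation: [-0.531, -3.092, -0.001]
contact_force: [-0.7, -0.4, -0.0]
width: 0.001
```

Emit:
apply_moves(jaw=[0,0,0,0,0], linear=[[0,0,2],[0,0,2],[0,0,2],[0,0,1],[0,0,0]], rotation=[[0,0,0],[0,0,0],[0,0,0],[0,0,0],[0,0,0]])

```text
t: 20.78
ee_pos: [0.5508, -0.2032, 0.0593]
orientation: [-0.531, -3.095, -0.001]
contact_force: [-0.7, 0.6, 5.1]
width: 0.003
```

Emit:
apply_moves(jaw=[0,0], linear=[[0,0,1],[0,0,0]], rotation=[[0,0,0],[0,0,0]])

```text
t: 21.02
ee_pos: [0.5508, -0.2031, 0.0591]
orientation: [-0.531, -3.095, -0.0]
contact_force: [-2.8, 2.3, 10.7]
width: 0.004
```

Mode bottomed out: 10.7 N, rigid at TCP z = 0.0591. I'll go up, across to plus, then down to hover.

Emit:
apply_moves(jaw=[0,0,0,0,0,0,0,0], linear=[[0,0,-10],[0,0,-20],[13.4,-7,0],[13,-7,0],[13,-7,0],[0,0,0],[0,0,10],[0,0,0]], rotation=[[0,0,0],[0,0,0],[0,0,0],[0,0,0],[0,0,0],[0,0,0],[0,0,0],[0,0,0]])

```text
t: 22.02
ee_pos: [0.5064, -0.2096, 0.0768]
orientation: [-0.53, -3.093, -0.001]
contact_force: [-0.0, 0.1, -0.5]
width: 0.005
```

```bash
python3 - <<'E'
from h import *
s=snap('scene'); save(s,'k2b',(200,200,340,340),4.2)
s=snap('side'); save(s,'k2',(260,220,390,350),4.5)
s=snap('wrist'); save(s,'k2w')
delta([.5067,-.2097,.0655],70.5)
E
```

```text
t 22.175 lin mm [ 0.3 -0.1 12.2] rot deg [ 0.01 -0.11  0.05] pos [ 0.5071 -0.2098  0.0777] F [0.8 0.6 0.4] w 0.5
   lin in goal frame [ 0.4 -0.1 12.2]
```

View pics/k2b.png

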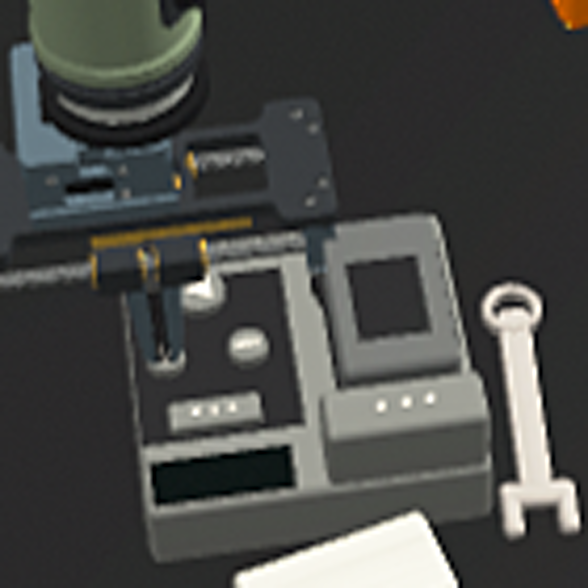

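View pics/k2w.png

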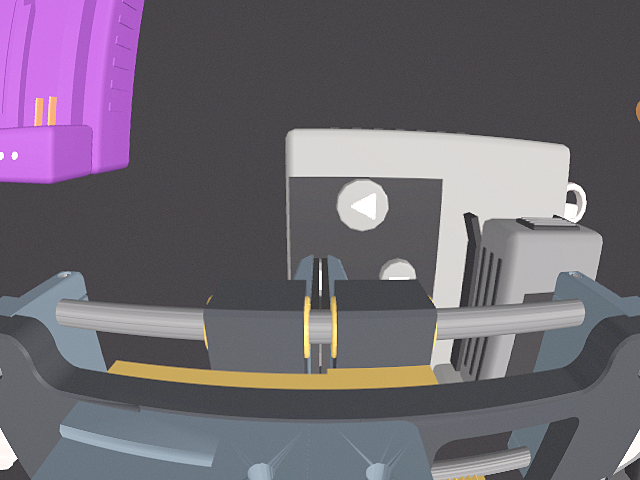

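The fingers are over plus at scene (165,360), clear of minus at (248,345) and mode at (215,410). Pressing.

Emit:
apply_moves(jaw=[0,0,0,0,0,0,0,0], linear=[[0,0,6],[0,0,5],[0,0,2],[0,0,2],[0,0,2],[0,0,1.5],[0,0,0],[0,0,0]], rotation=[[0,0,0],[0,0,0],[0,0,0],[0,0,0],[0,0,0],[0,0,0],[0,0,0],[0,0,0]])

```text
t: 23.18
ee_pos: [0.5065, -0.2097, 0.0596]
orientation: [-0.531, -3.094, -0.001]
contact_force: [-1.7, 1.3, 4.0]
width: 0.007
```

Emit:
apply_moves(jaw=[0,0], linear=[[0,0,1],[0,0,0]], rotation=[[0,0,0],[0,0,0]])

```text
t: 23.42
ee_pos: [0.5066, -0.2098, 0.0592]
orientation: [-0.531, -3.095, -0.001]
contact_force: [-3.3, 1.8, 8.6]
width: 0.003
```

Plus bottomed out (8.6 N at 0.0592). Now to start.

Emit:
apply_moves(jaw=[0,0,0,0,0,0,0,0], linear=[[0,0,-10],[0,0,-20],[13.5,7.2,0],[13,7.2,0],[13,7.2,0],[0,0,0],[0,0,10],[0,0,0]], rotation=[[0,0,0],[0,0,0],[0,0,0],[0,0,0],[0,0,0],[0,0,0],[0,0,0],[0,0,0]])

```text
t: 24.42
ee_pos: [0.4763, -0.1763, 0.0775]
orientation: [-0.531, -3.093, -0.001]
contact_force: [-0.0, 0.2, 0.1]
width: 0.007
```

```bash
python3 - <<'E'
from h import *
s=snap('scene'); save(s,'k3b',(200,200,340,340),4.2)
s=snap('side'); save(s,'k3',(260,220,390,350),4.5)
delta([.4766,-.1762,.0655],70.5)
E
```

```text
t 24.525 lin mm [ 0.3  0.2 12.6] rot deg [ 0.   -0.13  0.02] pos [ 0.4768 -0.1765  0.0781] F [ 1.2 -1.1 -0.3] w 0.5
   lin in goal frame [ 0.3  0.2 12.6]
```

View pics/k3b.png

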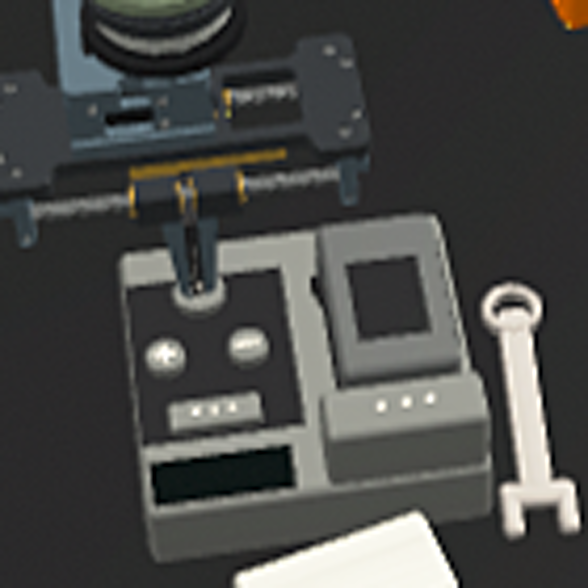

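The fingers are over start at scene (198,290), and all other keys are up. Pressing.

Emit:
apply_moves(jaw=[0,0,0,0,0,0,0,0], linear=[[0,0,6],[0,0,5],[0,0,2],[0,0,2],[0,0,2],[0,0,2],[0,0,0],[0,0,0]], rotation=[[0,0,0],[0,0,0],[0,0,0],[0,0,0],[0,0,0],[0,0,0],[0,0,0],[0,0,0]])

```text
t: 25.52
ee_pos: [0.4766, -0.1763, 0.0597]
orientation: [-0.531, -3.095, -0.001]
contact_force: [-2.1, -0.1, 3.6]
width: 0.004
```

Emit:
apply_moves(jaw=[0,0], linear=[[0,0,1],[0,0,0]], rotation=[[0,0,0],[0,0,0]])

```text
t: 25.78
ee_pos: [0.4766, -0.1763, 0.0592]
orientation: [-0.531, -3.095, -0.001]
contact_force: [-2.4, 0.2, 8.5]
width: 0.005
```

Start bottomed out (8.5 N). I'll retreat upwards and check.

Emit:
apply_moves(jaw=[0,0,0,0,0,0,0,0], linear=[[0,0,-10],[0,0,-20],[0,0,-40],[0,0,-40],[0,0,-40],[0,0,0],[0,0,0],[0,0,0]], rotation=[[0,0,0],[0,0,0],[0,0,0],[0,0,0],[0,0,0],[0,0,0],[0,0,0],[0,0,0]])

```text
t: 26.78
ee_pos: [0.4762, -0.1761, 0.2071]
orientation: [-0.531, -3.092, -0.002]
contact_force: [0.1, -0.4, 0.6]
width: 0.005
```

```bash
python3 - <<'E'
from h import *
for n in ('scene','side'):
    s=snap(n); W=cloud(s)*1000; save(s,'f_'+n,(220,180,420,350),4)
    ex=W[...,0]*.9426-W[...,1]*.3338; ey=W[...,0]*.3338+W[...,1]*.9426; z=W[...,2]
    m=(ex>480)&(ex<660)&(np.abs(ey-84)<50)&(z>92)&(z<102); r=cv2.minAreaRect(W[m][:,:2].astype(np.float32))
    b=(ex>617)&(ex<660)&(np.abs(ey-84)<50)&(z>83)&(z<90)
    c=np.array(r[0]); print(n,'case ex,ey',(c@[.9426,-.3338]).round(1),(c@[.3338,.9426]).round(1),r[2],'top z',np.median(z[m]),'block back',np.percentile(ex[b],98), 'block ey',np.percentile(ey[b],[1,99]))
print(status.get_obs()['contact_force'],status.get_obs()['ee_pos'])
E
```

```text
scene case ex,ey 563.1 85.0 70.64402770996094 top z 95.26913918466495 block back 641.9104850004649 block ey [ 44.65712029 121.38740965]
side case ex,ey 560.5 83.7 69.5013198852539 top z 96.56689528177586 block back 639.5126386429719 block ey [ 43.14188671 121.86235958]
[0.24660359 0.45510636 0.33960898] [ 0.47639341 -0.17619816  0.20736507]
```

View pics/f_scene.png

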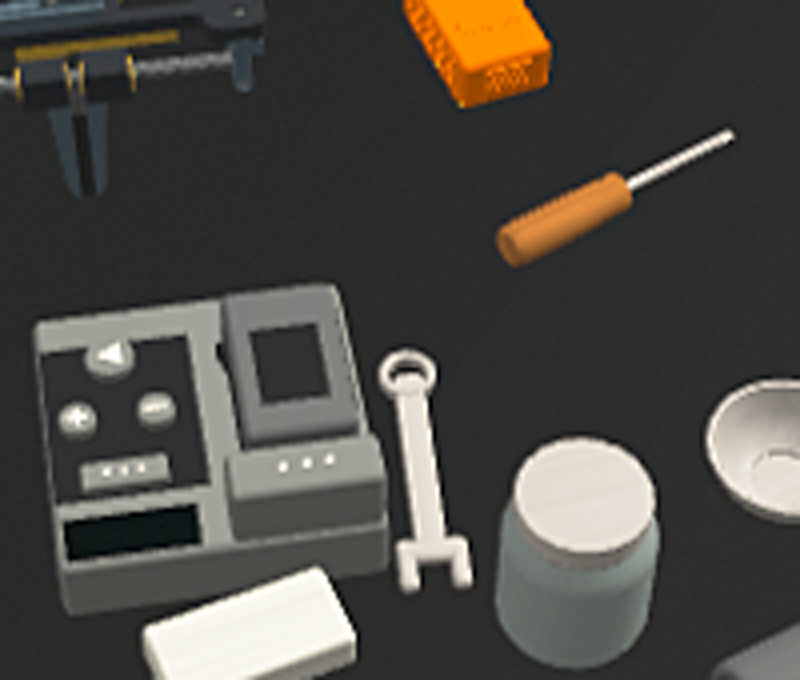

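View pics/f_side.png

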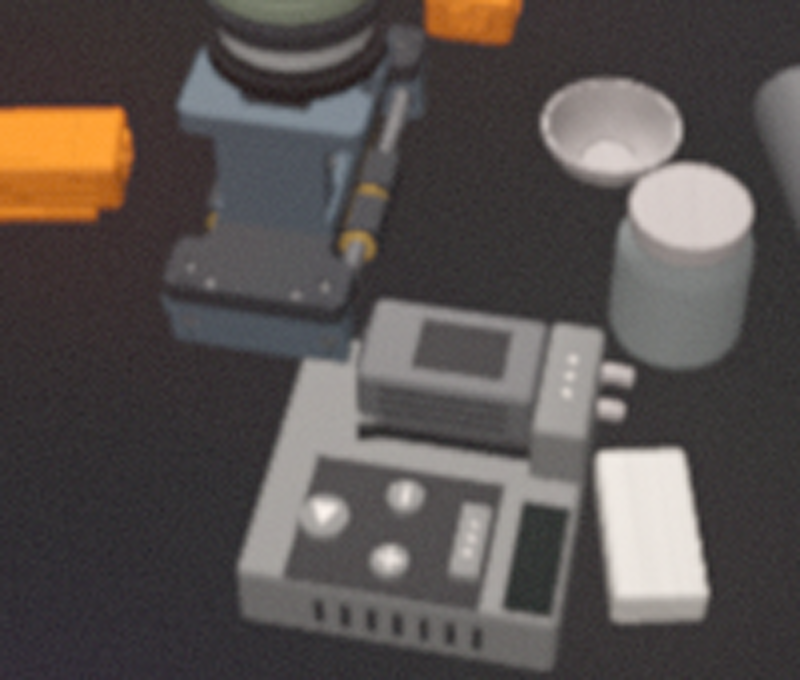

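Both views show the pack flush against the block, all four keys up, the bystanders in place and the arm clear. Handing in.

```bash
python3 -c "
from cell import robot; print(robot.close_job())"
```

```text
the job is handed in; nothing more can be done
None
```

The battery pack is fully home in the grey charger's rails and released. I then pressed mode, plus and start in that order, each fully down and back up before the next. The job was handed in at about 27 s on the robot's clock; it reports no verdict.

- **Pack:** I slid it in from the open end until the contact force rose to about 12 N, eased the load, and let go. In the last pictures its centre is within about 1 mm of home in both camera views. Its angle is within about 1° of the rails and its top is about 96 mm above the counter, as expected.
- **Keys:** each stopped firmly at 8.5 to 10.7 N, about 5 mm down. Key travel was not measured directly. All four keys look up at the end, and the fingers were clear of the minus key throughout.
- **Surroundings:** by eye, the bystanders in the last pictures are where they were, and the arm is well clear, with about 0 N on the tool.
- **Disagreement:** the cameras' absolute positions for the charger differed by up to 5 mm along its depth. I relied on the felt contacts for the pack's final position and height, and on positions relative to the charger within each camera's view.

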